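# Lift and draw the sagging bolt of the airing cage and hold its gate ajar

## Task

I need to reach a drying book in the airing cage: its gate is bolted, and the bolt sags behind the bent-up lip of the keeper, so lift the bolt by its handle while you pull it and draw it right out of the keeper, without wrenching the keeper. Then swing the gate about 10 cm open against its closing spring and keep it there in the gripper: finish while still holding the gate ajar, not letting go, and leave the other things on the bench where they are.

Things in the scene. Friction and masses are not known exactly. Their poses are not given: they have to be found in the camera images.
- cage: Airing cage for treated books, fixed to the bench: timber posts, plywood roof and floor, wire-mesh sides, 240 mm deep (x), 354 mm wide (y), 285 mm high, books inside. Origin: centre of its underside; z up; its gated front faces along its own -x (front face at x = -120 mm). Seen from the front, the gate hinges are on the right and the bolt's keeper is on the left post.
- gate_swing (a joint): Angle of the gate, rad: 0 shut, grows as it swings outwards (towards the cage's own -x) about the vertical line of point gate_hinge; up to 1.5. A closing spring pulls it shut with about 0.4 N m, rising by 0.4 N m per rad, so it shuts by itself when let go. With the bolt's nose in the keeper it cannot open (about 0.01 rad of play).
- gate: The gate: timber frame 22 mm thick with a mesh panel, 258 mm from hinge line to free edge, from 33 to 267 mm above the bench, which carries the bolt on the front of its top rail. Origin: on the hinge line, at bench height, in the plane of the gate's front face; its y runs along the gate to the free edge, -x points out of its front, z up.
- gate_hinge (a point): Point on the gate's vertical hinge line, in the plane of the gate's front face, 236 mm above the bench; x, y axes turn with the gate as those of body gate.
- gate_edge (a point): Point on the free vertical edge of the gate's front face, 258 mm from the hinge line, 150 mm above the bench.
- jamb_edge (a point): Point on the front edge of the fixed post beside the gate's free edge, 150 mm above the bench; 3 mm from gate_edge when the gate is shut. The distance between the two is how far the gate stands open.
- bolt (a joint): How far the bolt is drawn along itself, m: 0 fully thrown, 0.055 fully drawn; drawn towards the hinge side (the gate's own -y). From 0.036 on its nose is out of the keeper and the gate is free. Slides with about 2.5 N of friction and stays where it is left.
- bolt_lift (a joint): Tilt of the bolt in its worn straps, rad: 0 sagging at rest (nose 0.06 rad below level), at most 0.10, falls back by its own weight. It pivots at the rear strap, 60 mm from the hinge line, so the handle rises 1.45 mm and the nose 2.2 mm per 0.01 rad. The nose passes over the keeper's lip from about 0.04 rad: handle raised at least 6 mm, at most 14 mm.
- bolt_handle (a point): The bolt's handle: plain round steel stub, 16 mm thick, straight out from the rod along the gate's own -x, free from 25 to 72 mm in front of the gate's face, then a 21 mm button. This point, where to hold it, is on the stub's axis 52 mm in front of the face, about 236 mm above the bench, 205 mm from the hinge line less the amount drawn. Nothing lies above it.
- bolt_nose (a point): Centre of the nose end of the bolt's rod, 91 mm beyond the handle. Rod 16 mm thick, axis 17 mm in front of the gate's face; its straps stand out 30 mm; bolt about 0.42 kg. The last 18 mm of the nose are full round; the 25 mm before are worn from below to half the thickness, and there it sits over the keeper's lip.
- keeper: Dark steel keeper on the front of the fixed post, 52 mm high, 31 mm deep: a 22 mm wide strap round the bolt's nose and, below, a 38 mm wide tongue whose end towards the gate is bent up into a lip 13 mm high and 28 mm long that catches behind the bolt's nose. Fixed; its origin and axes are those of the cage.
- keeper_lip (a point): Middle of the top edge of the keeper's bent-up lip, 232 mm above the bench.
- open_book: Open book on the bench, 220 x 300 x 20 mm; leave alone.
- brush: Flat dusting brush with a red wooden handle, 200 mm long, 20 mm high, lying before the gate, low enough for the gate to pass over; leave alone.
- bone_folder: Flat white bone folder, 150 x 22 x 5 mm; leave alone.
- book_weight: Grey covered weight, 90 x 60 mm, 49 mm high with its grip, on the cage's roof towards the back; leave alone.
- paste_jar: White lidded jar, 70 mm across, 85 mm high; leave alone.
- closed_book: Closed book lying flat, 130 x 190 x 34 mm; leave alone.
- eraser: White eraser, 45 x 24 x 14 mm; leave alone.

How it is judged:
On the way:
1. the bolt is drawn clear of the keeper (value of joint bolt above 0.038 m), for 0.2 s.
At the end, for the whole second after the job is handed in: The gate's free edge stands 70 to 130 mm from the post and is still (under 0.05 rad/s), the bolt is drawn at least 36 mm, and the gripper's fingers are still holding the gate or its bolt (over 1 N) against the closing spring (horizontal distance between gate_edge and jamb_edge between 0.07 and 0.13 m and value of joint bolt above 0.036 m and velocity of joint gate_swing between -0.05 and 0.05 rad/s and contact force between the fingers and gate above 1 N); the arm keeps its last pose, push and grip.
It fails at once if the keeper is wrenched: the bolt bears on it with more than 40 N (contact force between gate and keeper above 40 N).
It fails at once if another thing on the bench or on the cage is shifted by more than 25 mm (distance of any of open_book, brush, bone_folder, book_weight, paste_jar, closed_book, eraser from where it was at the start of the episode above 0.025 m).
It also fails if it takes over 40 s, if anything falls off the work surface, if the arm or the gripper's body presses on something with over 40 N, if the wrist force passes 120 N, or if a joint passes its speed limit or range.

## Robot

A 6-joint arm with a two-finger parallel gripper is mounted at the origin on the work surface. World frame = base frame: x ahead of the robot, y to its left, z up, the work surface at z = 0. Lengths are in m, angles in rad, forces in N, time in s.
With the tool pointing down it reaches from about 0.35 to 0.775 m from the base axis. Payload 7.3 kg.
Tool frame: the origin (TCP) lies midway between the tips of the shut fingers; the grasp point (between the pads) lies 19 mm behind it; z points along the fingers, y is the direction in which the jaws open and shut (so a half turn about z gives the same grasp; the last joint's range is limited). The gripper opens to 92 mm and grips with 3 to 60 N. Pads are 19 mm wide; open, the fingers measure 130 mm over their backs; the gripper's body (75 mm by 190 mm) begins 47 mm behind the grasp point.
Start: joints at [0.965, 0.342, 1.524, -0, 1.275, -0.146], TCP at [0.233, 0.471, 0.227] pointing down, gripper open.
Joint ranges: [-2.53, 2.53], [-0.77, 2.02], [0.04, 2.7], [-1, 4.14], [0.28, 2.66], [-3.11, 3.11]. Speed limits (rad/s): [2.57, 2.57, 3.14, 3.14, 3.14, 3.14].

## Interface

Orientations are given as [roll, pitch, yaw] about the fixed x, y, z axes, in that order (R = Rz(yaw) Ry(pitch) Rx(roll)).
In Python, from cell import robot gives the robot as it stands.
- The arm moves only by the tool step_arm, never from a script. Its argument "moves" is a list that holds one entry, the list of rows, each a list of 4 numbers: the shift along the tool's x, y, z in m, then the turn about the tool's z in rad. In form: [[[dx, dy, dz, roll], ...]]. A call has 1 to 8 rows; each row shifts and turns the commanded pose from where the row before left it, along the tool's axes as they then stand; what a row does not reach is not made up. A row lasts 1/12 s, in which the tool goes at most 41.7 mm and 7.16 degrees, less where a joint would pass 70% of its speed; a pose out of reach is approached as far as the arm can. A call with a gripper value outside its range is refused whole. "hand" is the opening, from 0 (shut) to 1 (fully open), set as the call begins (left out, the last holds). The fingers move at their own pace and stop on an object; "force" is the grip in N (left out, the last holds). Time passes only in rows, so rows that do not move let the fingers close. It gives the time, the measured TCP pose, the force and the opening at its end, in the units of the state.
- robot.observe(): the state, without advancing time (a new reading comes with each control period).
- robot.read_camera(name): name is "scene" or "top" or "wrist"; returns a dict with "frame" (420x560x3 uint8, red, green, blue), "fovy" (degrees; the focal length in pixels is half the picture's height over the tangent of half this angle, whatever the lens; pixels are square), "cx", "cy" (the principal point, pixels), "R" (3x3) and "t" (3): a world point X has camera coordinates R X + t. Camera axes: x right, y down, z forward; pixel columns grow to the right and rows downward; lengths in m; the calibration is good to about 2 mm. A picture is of the moment at which its call begins. There is no depth.
- robot.hand_in(): hands the job in, once; it reports no verdict.
The state is a dict: "time": time; "qpos": joint angles; "qvel": joint speeds; "joint_efforts": joint torques, N m; "tool_pos": TCP position; "tool_rot": TCP orientation; "contact_force": force on the tool from outside, world axes, zero at the start; "torque": the same for the moment, N m; "opening": finger opening in m.
Only numpy, scipy, OpenCV 4.12 (cv2) and the standard library are available. Lean on these libraries where they do the work, as an engineer would, in place of code of your own. Each camera call takes 0.05 s, during which the arm holds its last target.

## Working session

There is one attempt and no reset: what is moved stays moved. The work goes in short steps, Python scripts to look and compute and a tool call to move; the robot and the scene stay as the last step left them, time stands still between calls to the robot, and variables do not carry over. Pictures are saved under pics/ and viewed, and the job is handed in when it is done.

Besides the shell and the picture viewer there is one more tool, called after "Request:" as name(argument=value, ...) on one line, values as JSON. step_arm: Moves the arm, as the interface text tells. Its arguments: {"type":"object","properties":{"moves":{"type":"array","items":{"type":"array","items":{"type":"array","items":{"type":"number"}}}},"hand":{"type":"number"},"force":{"type":"number"}},"required":["moves"]}

```bash
ls; mkdir -p pics; cat > h.py <<'E'
import cv2,numpy as np,pickle
from cell import robot
def snap(n,tag):
    c=robot.read_camera(n); pickle.dump({k:c[k] for k in c},open(f'pics/{tag}.pkl','wb'))
    cv2.imwrite(f'pics/{tag}.png',cv2.cvtColor(np.asarray(c['frame']),cv2.COLOR_RGB2BGR)); return c
def load(tag): return pickle.load(open(f'pics/{tag}.pkl','rb'))
def K(c):
    f=210/np.tan(np.radians(c['fovy'])/2); return np.array([[f,0,c['cx']],[0,f,c['cy']],[0,0,1]])
def ray(c,p):
    R=np.array(c['R']);t=np.array(c['t']); d=R.T@np.linalg.inv(K(c))@np.array([p[0],p[1],1.]); return -R.T@t,d/np.linalg.norm(d)
def onz(c,p,z):
    o,d=ray(c,p); return o+d*(z-o[2])/d[2]
def tri(*cp):
    A=np.zeros((3,3));b=np.zeros(3)
    for c,p in cp:
        o,d=ray(c,p);M=np.eye(3)-np.outer(d,d);A+=M;b+=M@o
    X=np.linalg.solve(A,b)
    return X,[np.linalg.norm((np.eye(3)-np.outer(ray(c,p)[1],ray(c,p)[1]))@(X-ray(c,p)[0])) for c,p in cp]
def proj(c,X):
    v=K(c)@(np.array(c['R'])@np.asarray(X)+np.array(c['t'])); return v[:2]/v[2]
E
python3 - <<'E'
from h import *
for n in ['scene','top','wrist']:
    c=snap(n,n+'0'); print(n,c['fovy'],c['cx'],c['cy'],ray(c,(280,210)))
print(robot.observe())
E
```

```text
pics
scene 55.25996390467506 277.31203881413404 205.92917435948118 (array([ 1.01558147, -0.6621104 ,  0.94487912]), array([-0.41573018,  0.51810816, -0.74748401]))
top 46.112408528995914 283.85849730830785 212.06650889344093 (array([ 0.39640542, -0.11190565,  1.3771506 ]), array([ 0.17091926, -0.01298401, -0.98519948]))
wrist 65.49633717937449 280.81609009396806 216.61820683816939 (array([0.16828587, 0.50159215, 0.38331626]), array([ 0.21969529, -0.11357455, -0.96893488]))
{'time': 0.15, 'qpos': array([ 9.64977362e-01,  3.42572011e-01,  1.52474737e+00, -8.51606191e-06,
        1.27541574e+00, -1.46004037e-01]), 'qvel': array([ 0.00057758, -0.00306717, -0.00156815, -0.0007715 ,  0.00071858,
        0.00019438]), 'joint_efforts': array([ 1.47355342e-03, -4.31469619e+01, -2.44355249e+01,  7.18302769e-02,
        5.37308352e-02, -3.58269779e-05]), 'tool_pos': array([0.23280453, 0.47023961, 0.2262173 ]), 'tool_rot': array([-3.14046116e+00, -1.58154732e-04,  2.68178012e+00]), 'contact_force': array([ 0.20554683, -0.87826424, -0.15047989]), 'torque': array([-0.03445361,  0.0099109 ,  0.00744472]), 'opening': 0.09195659321909706}
```

View pics/scene0.png

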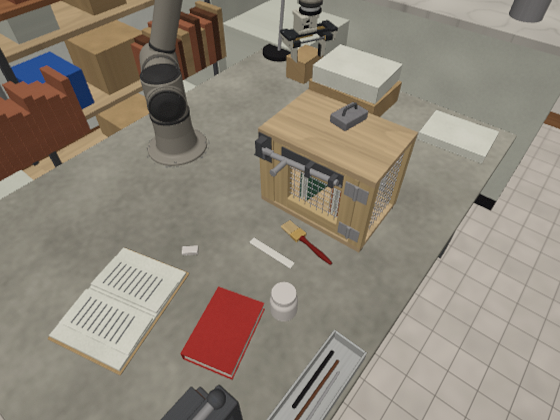

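View pics/top0.png

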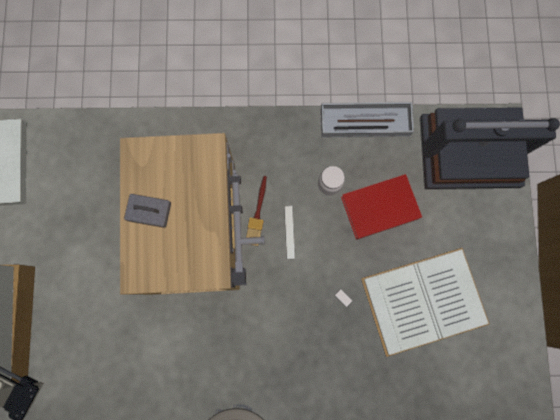

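View pics/wrist0.png

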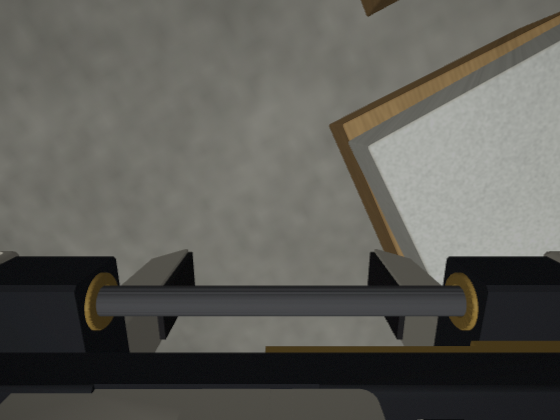

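The cage's front faces world -y, with its hinges at the far end and its keeper nearer the robot. In the top picture the stub runs from about (243,240) to (265,240) and the keeper sits at (238,277). I'll zoom in to measure.

```bash
python3 - <<'E'
from h import *
for t,(x0,y0,x1,y1),s in [('top0',(210,140,310,300),4),('scene0',(235,110,385,250),5)]:
    c=load(t)
    im=cv2.cvtColor(np.array(c['frame']),cv2.COLOR_RGB2BGR)[y0:y1,x0:x1]
    im=cv2.convertScaleAbs(im,alpha=1.6,beta=15)
    im=cv2.resize(im,None,fx=s,fy=s,interpolation=cv2.INTER_CUBIC)
    for k in range(0,x1-x0,10): cv2.putText(im,str(x0+k),(k*s,8),0,.3,(0,0,255))
    for k in range(0,y1-y0,10): cv2.putText(im,str(y0+k),(0,k*s+4),0,.3,(0,0,255))
    im=im[:600,:800]
    cv2.imwrite(f'pics/{t}_z.png',im)
E
```

```text
(no output)
```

View pics/top0_z.png

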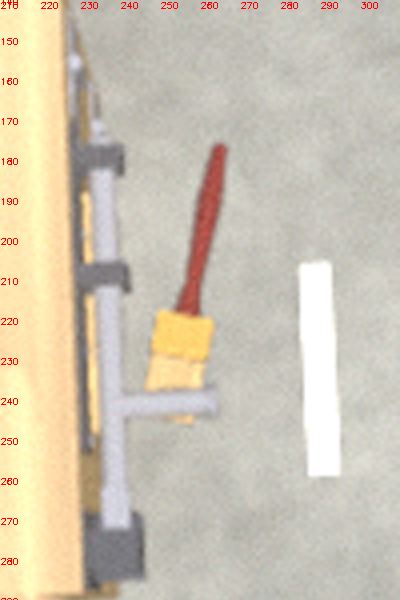

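View pics/scene0_z.png

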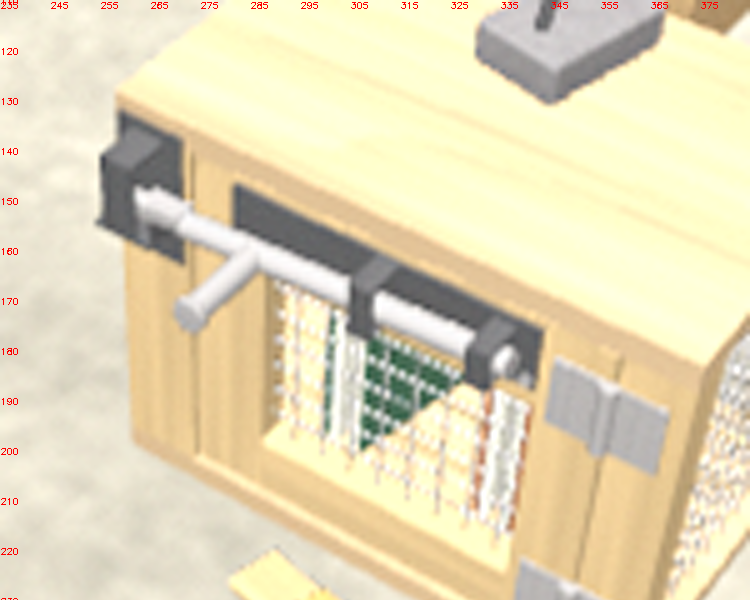

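```bash
python3 - <<'E'
from h import *
T=load('top0');S=load('scene0')
def p(n,a,b): 
    X,r=tri((T,a),(S,b)); print(n,X.round(4),np.round(r,4)); return X
B=p('button end',(263.5,240.2),(271.3,172.3))
J=p('stub/rod',(238,240.6),(286.5,161.5))
p('rear rod end',(233.5,171),(338,182.5))
p('mid strap front',(241,209.5),(308,174))
for q in [(238,182),(237.5,230),(239,268)]: print('rod axis@z.236',onz(T,q,.236).round(4))
for q in [(264,240),(253,240.3),(243,240.7)]: print('stub@.236',onz(T,q,.236).round(4))
for q in [(220,135),(119.5,138.5),(120,292),(226,289),(231,288)]: print('roof',onz(T,q,.285).round(4))
E
```

```text
button end [ 0.524  -0.0869  0.2394] [0.0009 0.0009]
stub/rod [ 0.5253 -0.0269  0.2354] [0.0019 0.0019]
rear rod end [ 0.685  -0.0202  0.2515] [0.0013 0.0013]
mid strap front [ 0.5989 -0.0335  0.238 ] [0.0031 0.0031]
rod axis@z.236 [ 0.6631 -0.0287  0.236 ]
rod axis@z.236 [ 0.5486 -0.0272  0.236 ]
rod axis@z.236 [ 0.4605 -0.0304  0.236 ]
stub@.236 [ 0.5242 -0.0886  0.236 ]
stub@.236 [ 0.524  -0.0631  0.236 ]
stub@.236 [ 0.5234 -0.0399  0.236 ]
roof [0.7631 0.0088 0.285 ]
roof [0.7575 0.2383 0.285 ]
roof [0.4103 0.2244 0.285 ]
roof [ 0.4126 -0.0055  0.285 ]
roof [ 0.4146 -0.0164  0.285 ]
```

Request:
step_arm(moves=[[[0,0,-0.02,0.12],[0,0,-0.02,0.12],[0,0,-0.02,0.12],[0,0,-0.02,0.12],[0,0,-0.02,0.12],[0,0,-0.02,0.12],[0,0,-0.02,0.12],[0,0,-0.02,0.12]]], hand=1, force=45)

```text
time: 0.82
tool_pos: [0.2328, 0.4703, 0.3875]
tool_rot: [-3.141, 0.0, 1.716]
contact_force: [0.2, -0.3, 0.6]
opening: 0.0921
```

```bash
python3 - <<'E'
from h import *
o=robot.observe(); print(o['tool_pos'],o['tool_rot'],o['qpos'])
c=load('top0'); f=cv2.cvtColor(np.array(c['frame']),cv2.COLOR_RGB2HSV)
H,Sa,V=[f[...,i].astype(int) for i in range(3)]
# roof front edge: wood (hue ~ 10-20, sat>80) to the first drop, from col 200 rightwards, rows 150-280
pts=[]
g=cv2.cvtColor(np.array(c['frame']),cv2.COLOR_RGB2GRAY).astype(float)
for r in range(150,280,5):
    d=np.diff(cv2.GaussianBlur(g,(3,3),0)[r,215:236]); k=np.argmin(d); pts.append((215+k+.5,r))
P=np.array([onz(c,p,.285)[:2] for p in pts]); 
l=cv2.fitLine(P.astype(np.float32),cv2.DIST_HUBER,0,.001,.001).ravel(); print('front roof',l,np.degrees(np.arctan(l[1]/l[0])))
# back edge & left edges
pts=[]
for r in range(150,285,5):
    d=np.diff(cv2.GaussianBlur(g,(3,3),0)[r,108:130]); k=np.argmax(d); pts.append((108+k+.5,r))
P=np.array([onz(c,p,.285)[:2] for p in pts]); 
l=cv2.fitLine(P.astype(np.float32),cv2.DIST_HUBER,0,.001,.001).ravel(); print('back roof',l,np.degrees(np.arctan(l[1]/l[0])))
# stub: rows profile of grey bright at cols 244-262
print(g[232:250,246:262:4].astype(int).T)
print(g[232:256:4,228:246].astype(int)); print(g[185:200:4,228:246].astype(int))
E
```

```text
[0.23281595 0.4702787  0.38746009] [-3.14121331e+00  4.07183997e-04  1.71584280e+00] [ 9.64997441e-01  2.73917299e-01  1.18724518e+00 -4.64718200e-07
  1.68098669e+00  8.19950991e-01]
front roof [ 0.99922943  0.03925038  0.58242226 -0.00924044] 2.2494586
back roof [0.99931186 0.03709145 0.5966589  0.2323481 ] 2.1256711
[[106 102 109 114 116 110 109 120 129 121 121 113 105 110 111 109 110 109]
 [138 133 137 137 125 101 110 123 123 125 121 109 102 105 111 111 105 108]
 [130 131 136 131 119  98 111 121 124 123 115 108 111 117 110 111 108 109]
 [131 138 144 139 127 110 115 126 125 123 115 105 108 113 109 112 113 114]]
[[108  79  61  62 120 143 116 107 120 122 124 121 107 108 112 110 111 107]
 [120  90  65  62 123 143 115 105 118 125 125 120 113 109 112 111 113 108]
 [117  85  66  61 104 134 118 106 115 121 123 126 125 123 125 125 124 123]
 [125  95  68  59  82 127 121 108 116 122 127 122 114  99 102 109 105 106]
 [125 101  70  61  73  94  95  96 112 121 125 121 116 107 108 111 111 111]
 [136 105  69  60  54  72  77  93 110 120 125 128 117 106 105 109 105 107]]
[[ 68  62  66  77  91 110 122 122 124 120 110 109 115 118 115 116 121 113]
 [ 65  63 104 133 116 103 119 123 126 122 109 114 118 119 119 118 118 120]
 [ 77  60  83 127 119 108 114 120 124 122 108 112 124 121 122 118 115 119]
 [ 71  58  82 123 123 109 110 123 121 122 114 105 114 117 119 120 117 115]]
```

Request:
step_arm(moves=[[[0,0,0,0.107],[-0.034,0.0168,0,0],[-0.034,0.0168,0,0],[-0.034,0.0168,0,0],[-0.034,0.0168,0,0],[-0.034,0.0168,0,0],[-0.034,0.0168,0,0],[-0.034,0.0168,0,0]]])

```text
time: 1.48
tool_pos: [0.3612, 0.2362, 0.3866]
tool_rot: [-3.141, 0.0, 1.615]
contact_force: [0.9, 0.6, -0.1]
opening: 0.0918
```

Request:
step_arm(moves=[[[-0.034,0.0168,0,0],[-0.034,0.0168,0,0],[-0.034,0.0168,0,0],[-0.034,0.0168,0,0],[-0.034,0.0168,0,0],[-0.034,0.0168,0,0],[-0.034,0.0168,0,0],[-0.034,0.0168,0,0]]])

```text
time: 2.15
tool_pos: [0.5075, -0.0298, 0.3865]
tool_rot: [-3.141, -0.0, 1.615]
contact_force: [0.7, 0.3, -0.7]
opening: 0.0918
```

Request:
step_arm(moves=[[[-0.034,0.0168,0,0],[0,0,0,0],[0,0,0,0]]])

```text
time: 2.4
tool_pos: [0.5257, -0.0627, 0.3854]
tool_rot: [-3.139, -0.001, 1.612]
contact_force: [0.2, 0.6, 0.2]
opening: 0.0915
```

```bash
python3 - <<'E'
from h import *
o=robot.observe(); print(o['tool_pos'],o['tool_rot'],o['qpos'])
c=snap('wrist','w1')
X=np.array([.523,-.063,.236]); print(proj(c,X),proj(c,o['tool_pos']))
im=cv2.cvtColor(np.array(c['frame']),cv2.COLOR_RGB2BGR); cv2.circle(im,tuple(proj(c,X).astype(int)),3,(0,0,255),1)
cv2.imwrite('pics/w1m.png',im)
E
```

```text
[ 0.52571931 -0.06274441  0.38538063] [-3.13924903e+00 -9.38538037e-04  1.61159536e+00] [-2.63710865e-01  2.84952944e-01  1.17762079e+00  1.93867490e-04
  1.68153611e+00 -3.04489816e-01]
[278.74064752 203.01964465] [281.11326262 267.67014388]
```

View pics/w1m.png

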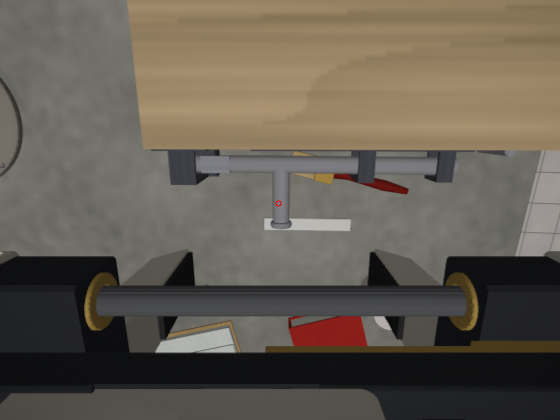

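```bash
python3 - <<'E'
from h import *
T=load('top0');S=load('scene0');c=load('w1')
g=cv2.cvtColor(np.array(c['frame']),cv2.COLOR_RGB2GRAY).astype(int)
for r in (185,195,205,212): print(r,g[r,262:300])
for q in (220,330): print(q,g[148:182,q])
print(g[210:234,281])
for r in (185,203): print(onz(c,(281,r),.236).round(4))
print('rod',onz(c,(220,164),.236).round(4),onz(c,(330,164.5),.236).round(4))
print(tri((c,(281,225)),(T,(263.5,240.2)),(S,(271.3,172.3))))
print(tri((c,(281,225)),(S,(271.3,172.3))), tri((c,(281,164)),(S,(286.5,161.5))))
E
```

```text
185 [111 112 113 113 114 114 115 115 115 115 101  97 107 115 118 121 123 124
 126 128 127 126 122 118 112 103  91  93 109 114 115 114 115 115 115 115
 116 117]
195 [117 118 118 118 119 120 120 121 121 120 105  98 107 115 117 120 122 125
 126 128 127 125 121 117 111 102  88  95 112 117 118 118 117 118 118 119
 119 118]
205 [116 117 117 117 117 118 119 119 118 119 107  99 107 114 118 120 123 124
 126 127 126 125 122 117 111 101  88 101 116 120 120 120 119 119 120 118
 118 117]
212 [121 120 120 120 120 120 119 119 119 119 105  97 106 114 118 120 123 124
 126 127 127 125 121 117 110 101  86 106 115 115 116 115 116 115 116 115
 115 115]
220 [134 124 112 110 109 109 109  86 114 124 126 125 126 125 127 128 127 125
 124 122 122 124 126 127 126  94 117 118 119 119 118 119 119 118]
330 [134 118  73  99 111 113 113 113  83  86  97 106 114 117 121 123 124 124
 124 124 123 122 121 115 106 106 124 126 127 127 128 127 127 128]
[127 127 127 127 127 127 127 127 127 127 127 127 128  85 108 121 122 120
 120 163 123 123 124 123]
[ 0.5245 -0.0454  0.236 ]
[ 0.5252 -0.0629  0.236 ]
rod [ 0.4668 -0.0279  0.236 ] [ 0.5694 -0.0242  0.236 ]
(array([ 0.52455562, -0.0858676 ,  0.23813332]), [np.float64(0.0020666542804696035), np.float64(0.001893644318981159), np.float64(0.0007850261458609054)])
(array([ 0.52503457, -0.08496487,  0.23846375]), [np.float64(0.0012070099012600364), np.float64(0.0012070099012599178)]) (array([ 0.52467503, -0.02508751,  0.23437724]), [np.float64(0.0012140264754942332), np.float64(0.001214026475494124)])
```

The picture shows the stub axis at column 281, the button at row 225 and the rod at row 164, between the open fingers. Triangulated, the handle is at about (0.525, -0.062, 0.236), so I'll lower the gripper onto it.

Request:
step_arm(moves=[[[-0.002,-0.001,0.024,0],[0,0,0.024,0],[0,0,0.024,0],[0,0,0.024,0],[0,0,0.024,0],[0,0,0.024,0],[0,0,0.015,0],[0,0,0,0]]])

```text
time: 3.12
tool_pos: [0.5223, -0.0611, 0.225]
tool_rot: [-3.136, -0.002, 1.617]
contact_force: [0.3, 0.5, -0.9]
opening: 0.0918
```

```bash
python3 - <<'E'
from h import *
o=robot.observe(); print(o['tool_pos'],o['tool_rot'],o['contact_force'])
snap('wrist','w2')
c=snap('scene','s2'); x0,y0,x1,y1=200,70,360,190
im=cv2.cvtColor(np.array(c['frame']),cv2.COLOR_RGB2BGR)[y0:y1,x0:x1]
cv2.imwrite('pics/s2z.png',cv2.resize(im,None,fx=5,fy=5,interpolation=cv2.INTER_CUBIC))
E
```

```text
[ 0.52228605 -0.06111397  0.22499704] [-3.13596170e+00 -2.18806313e-03  1.61671433e+00] [ 0.32145976  0.45732438 -0.94320998]
```

View pics/w2.png

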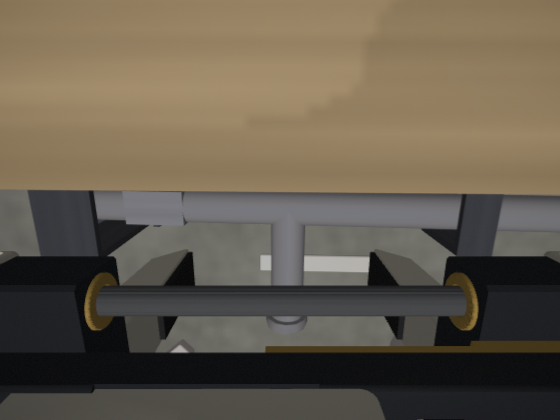

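View pics/s2z.png

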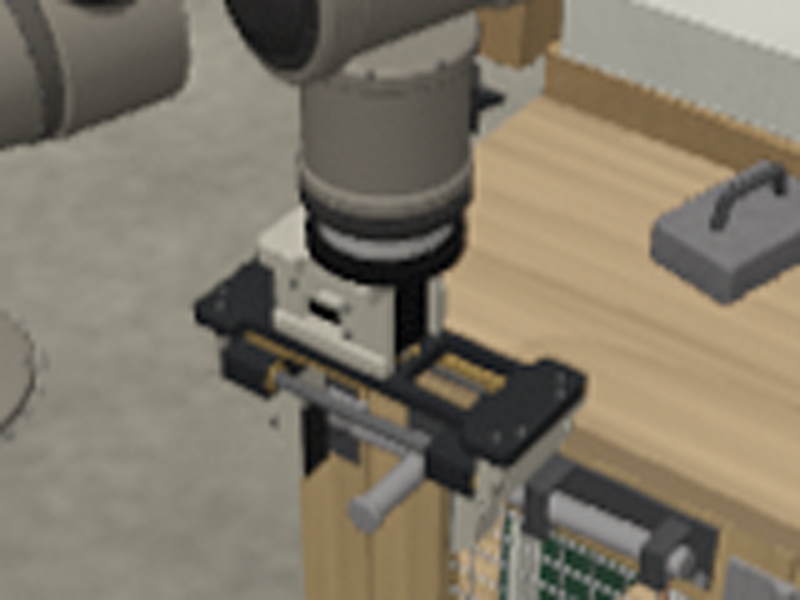

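The fingers straddle the stub: it lies at column 288 against the TCP column 281, so it is about 2 mm to +x. I'll correct that, lower a little more and close.

Request:
step_arm(moves=[[[-0.004,0.0025,0.008,0],[0,0,0,0],[0,0,0,0]]])

```text
time: 3.47
tool_pos: [0.5274, -0.0672, 0.2202]
tool_rot: [3.141, 0.0, 1.615]
contact_force: [-0.4, 0.2, 0.0]
opening: 0.0918
```

Request:
step_arm(moves=[[[0,0,0,0],[0,0,0,0],[0,0,0,0],[0,0,0,0],[0,0,0,0],[0,0,0,0],[0,0,0,0],[0,0,0,0]]], hand=0, force=45)

```text
time: 4.13
tool_pos: [0.5272, -0.0671, 0.2197]
tool_rot: [3.142, -0.0, 1.615]
contact_force: [0.6, 0.3, 0.7]
opening: 0.0429
```

Request:
step_arm(moves=[[[0,0,0,0],[0,0,0,0],[0,0,0,0],[0,0,0,0]]])

```text
time: 4.47
tool_pos: [0.5268, -0.0671, 0.2196]
tool_rot: [-3.141, -0.0, 1.615]
contact_force: [-4.2, -0.4, 0.6]
opening: 0.0161
```

```bash
python3 - <<'E'
from h import *
o=robot.observe(); print(o['tool_pos'],o['tool_rot'],o['contact_force'],o['torque'],o['opening'])
snap('wrist','w3')
E
```

```text
[ 0.52682724 -0.06712493  0.21963287] [-3.14064060e+00 -6.65438241e-05  1.61478401e+00] [-4.16253945 -0.43838889  0.61997947] [-0.22597091  0.69193004 -0.00937909] 0.01614428127528691
```

View pics/w3.png

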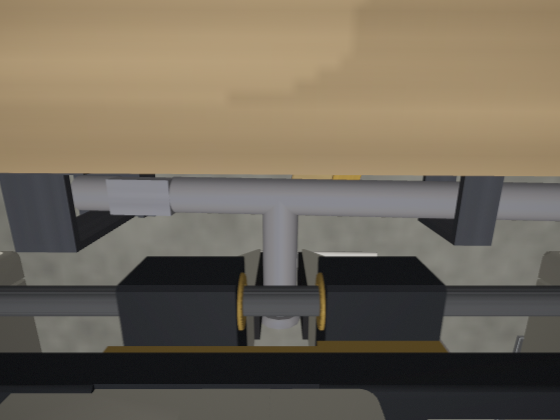

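The jaws have stopped on the 16 mm stub (opening 16.1 mm). Next I lift it about 9 mm.

Request:
step_arm(moves=[[[0,0,0,0],[0,0,-0.0015,0],[0,0,-0.0015,0],[0,0,-0.0015,0],[0,0,-0.0015,0],[0,0,-0.0015,0],[0,0,-0.0015,0],[0,0,0,0]]])

```text
time: 5.18
tool_pos: [0.527, -0.0671, 0.2287]
tool_rot: [-3.141, -0.0, 1.615]
contact_force: [-1.7, -0.4, -6.2]
opening: 0.0149
```

```bash
python3 - <<'E'
from h import *
o=robot.observe(); print(o['tool_pos'],o['tool_rot'],o['contact_force'],o['torque'],o['opening'])
snap('wrist','w4')
c=snap('scene','s4'); x0,y0,x1,y1=235,110,355,200
im=cv2.cvtColor(np.array(c['frame']),cv2.COLOR_RGB2BGR)[y0:y1,x0:x1]
cv2.imwrite('pics/s4z.png',cv2.resize(im,None,fx=6,fy=6,interpolation=cv2.INTER_CUBIC))
E
```

```text
[ 0.5269653  -0.0671001   0.22869565] [-3.14089978e+00 -1.62862031e-04  1.61474558e+00] [-1.67085036 -0.42662023 -6.18539806] [-0.29737902  0.86068559 -0.0818736 ] 0.014895558671035307
```

View pics/w4.png

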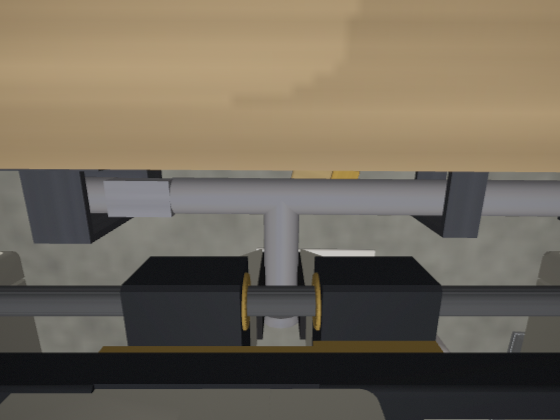

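View pics/s4z.png

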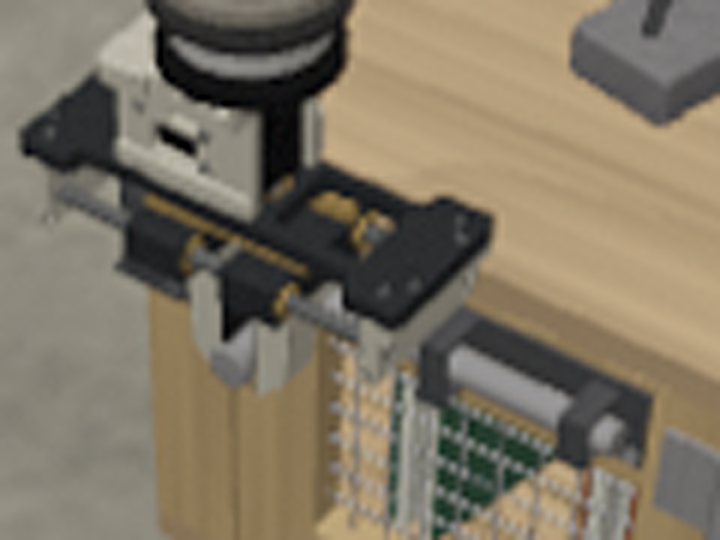

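The rod rose with the gripper: against w3, the keeper and the middle strap dropped away, while the stub stayed put in the image. I'll start drawing in small steps.

Request:
step_arm(moves=[[[0,0.002,0,0],[0,0.002,0,0],[0,0.002,0,0],[0,0.002,0,0],[0,0.002,0,0],[0,0,0,0]]])

```text
time: 5.78
tool_pos: [0.5378, -0.0666, 0.2286]
tool_rot: [3.141, -0.0, 1.615]
contact_force: [-1.0, -0.9, -7.0]
opening: 0.0149
```

```bash
python3 - <<'E'
from h import *
o=robot.observe(); print(o['tool_pos'],o['tool_rot'],o['contact_force'],o['torque'],o['opening'])
snap('wrist','w5')
E
```

```text
[ 0.53775888 -0.06661238  0.22863158] [ 3.14101404e+00 -1.16977307e-04  1.61484367e+00] [-1.00976711 -0.91235744 -7.03291738] [-0.32573438  0.61452474 -0.04219151] 0.01486577948258853
```

View pics/w5.png

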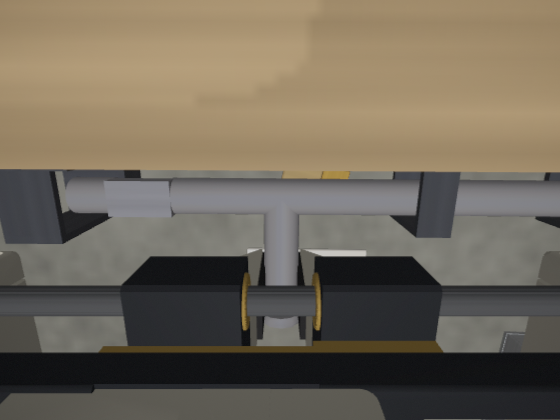

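Request:
step_arm(moves=[[[0,0.003,0,0],[0,0.003,0,0],[0,0.003,0,0],[0,0.003,0,0],[0,0,0,0]]])

```text
time: 6.25
tool_pos: [0.5501, -0.0661, 0.2288]
tool_rot: [3.14, 0.0, 1.615]
contact_force: [0.1, -0.5, -4.9]
opening: 0.0147
```

Request:
step_arm(moves=[[[0,0.003,0,0],[0,0.003,0,0],[0,0.003,0,0],[0,0.003,0,0],[0,0,0,0]]])

```text
time: 6.67
tool_pos: [0.562, -0.0656, 0.2287]
tool_rot: [3.141, -0.0, 1.615]
contact_force: [-0.5, -1.8, -5.6]
opening: 0.0148
```

Request:
step_arm(moves=[[[0,0.003,0,0],[0,0.003,0,0],[0,0.003,0,0],[0,0.003,0,0],[0,0,0,0]]])

```text
time: 7.08
tool_pos: [0.5739, -0.0651, 0.2287]
tool_rot: [3.141, -0.0, 1.615]
contact_force: [0.6, -2.1, -5.5]
opening: 0.0147
```

```bash
python3 - <<'E'
from h import *
o=robot.observe(); print(o['tool_pos'],o['tool_rot'],o['contact_force'],o['torque'],o['opening'])
snap('wrist','w6')
E
```

```text
[ 0.57392197 -0.06505534  0.22867801] [ 3.14066892e+00 -5.69080309e-05  1.61480995e+00] [ 0.62205365 -2.06632184 -5.49224022] [-0.2988823   0.31065379 -0.11292686] 0.014727102937111951
```

View pics/w6.png

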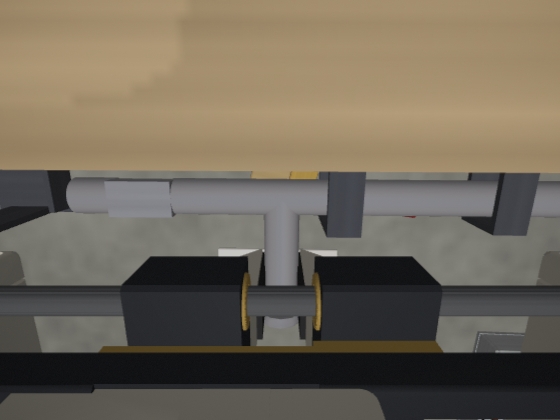

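About 47 mm is drawn: the nose's left end at column 68 is just clear of the keeper edge at column 70. I'll draw about 3 mm more for margin, dwell, and then start the swing along the arc about the hinge at roughly (0.731, -0.002).

Request:
step_arm(moves=[[[0,0.0015,0,0],[0,0.0015,0,0],[0,0,0,0],[0,0,0,0],[0,0,0,0]]])

```text
time: 7.55
tool_pos: [0.5762, -0.0649, 0.2287]
tool_rot: [3.141, -0.0, 1.615]
contact_force: [-1.2, -1.5, -5.3]
opening: 0.0144
```

Request:
step_arm(moves=[[[-0.0038,0.0015,0,-0.025],[-0.0038,0.0015,0,-0.025],[-0.0038,0.0015,0,-0.025],[0,0,0,0]]])

```text
time: 7.88
tool_pos: [0.5816, -0.076, 0.2286]
tool_rot: [3.141, -0.001, 1.69]
contact_force: [-2.3, -0.5, -4.7]
opening: 0.0143
```

```bash
python3 - <<'E'
from h import *
o=robot.observe(); print(o['tool_pos'],o['tool_rot'],o['contact_force'],o['torque'],o['opening'])
snap('wrist','w7')
E
```

```text
[ 0.5815614  -0.07598214  0.22863099] [ 3.14142096e+00 -6.53402515e-04  1.69048415e+00] [-2.33811734 -0.46257995 -4.71418344] [-0.19754643  0.53370442 -0.08418798] 0.014269938840282543
```

View pics/w7.png

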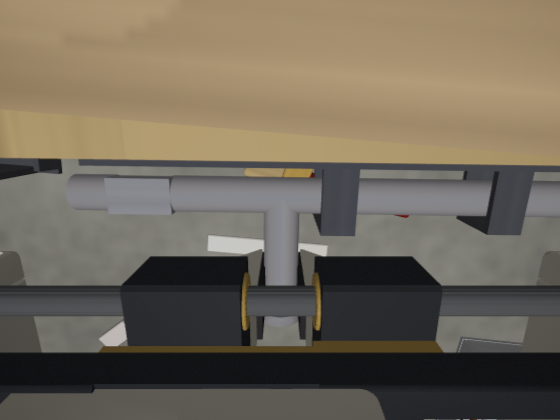

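The gate plate now turns with the gripper, relative to the roof edge, and the forces are small. I'll carry on along the arc.

Request:
step_arm(moves=[[[-0.0038,0.0015,0,-0.025],[-0.0038,0.0015,0,-0.025],[-0.0038,0.0015,0,-0.025],[-0.0038,0.0015,0,-0.025],[-0.0038,0.0015,0,-0.025],[-0.0038,0.0015,0,-0.025],[0,0,0,0]]])

```text
time: 8.52
tool_pos: [0.5945, -0.0968, 0.2286]
tool_rot: [3.141, -0.0, 1.84]
contact_force: [-2.6, 1.3, -5.4]
opening: 0.0148
```

Request:
step_arm(moves=[[[-0.0038,0.0015,0,-0.025],[-0.0038,0.0015,0,-0.025],[-0.0038,0.0015,0,-0.025],[-0.0038,0.0015,0,-0.025],[-0.0038,0.0015,0,-0.025],[-0.0038,0.0015,0,-0.025],[0,0,0,0],[0,0,0,0]]])

```text
time: 9.18
tool_pos: [0.61, -0.1148, 0.2286]
tool_rot: [-3.141, -0.001, 1.988]
contact_force: [-3.0, 1.6, -5.8]
opening: 0.0146
```

```bash
python3 - <<'E'
from h import *
o=robot.observe(); print(o['tool_pos'],o['tool_rot'],o['contact_force'],o['torque'],o['opening'])
snap('wrist','w8');snap('top','t8')
c=snap('scene','s8')
for t,(x0,y0,x1,y1),s in [('t8',(190,140,310,300),4),('s8',(215,90,375,250),4)]:
    c=load(t)
    im=cv2.cvtColor(np.array(c['frame']),cv2.COLOR_RGB2BGR)[y0:y1,x0:x1]
    im=cv2.convertScaleAbs(im,alpha=1.4,beta=15)
    im=cv2.resize(im,None,fx=s,fy=s,interpolation=cv2.INTER_CUBIC)[:600]
    for k in range(0,x1-x0,10): cv2.putText(im,str(x0+k),(k*s,8),0,.3,(0,0,255))
    for k in range(0,y1-y0,10): cv2.putText(im,str(y0+k),(0,k*s+4),0,.3,(0,0,255))
    cv2.imwrite(f'pics/{t}z.png',im)
E
```

```text
[ 0.6099821  -0.11484601  0.22856112] [-3.14129423e+00 -1.01511430e-03  1.98829241e+00] [-3.01429844  1.58039158 -5.84869594] [ 0.04539551  0.60870926 -0.07404287] 0.014578663728989888
```

View pics/w8.png

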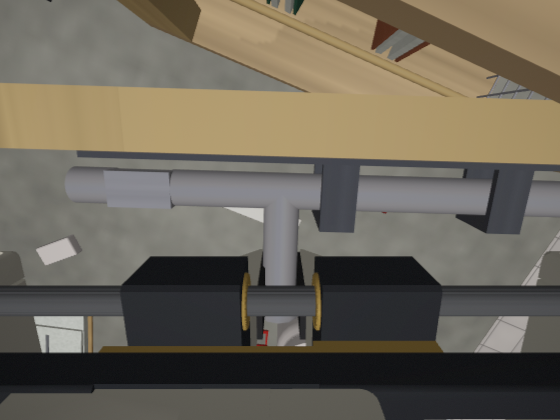

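View pics/t8z.png

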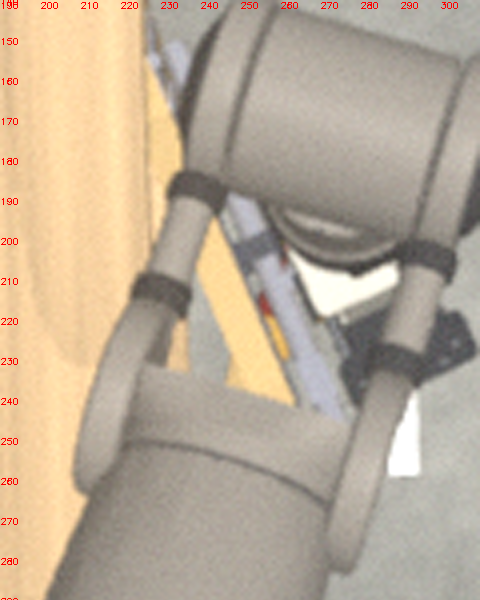

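View pics/s8z.png

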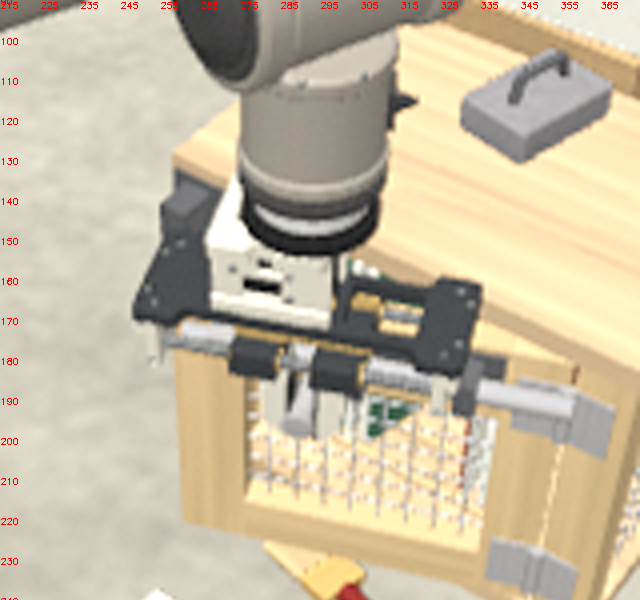

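```bash
python3 - <<'E'
from h import *
c=load('w8');T=load('t8')
g=cv2.GaussianBlur(cv2.cvtColor(np.array(c['frame']),cv2.COLOR_RGB2GRAY),(3,3),0).astype(float)
P=[]
for q in range(100,310,10):
    k=140+np.argmin(np.diff(g[140:165,q]))+.5; P.append(onz(c,(q,k),.267)[:2])
P=np.array(P,np.float32); l=cv2.fitLine(P,cv2.DIST_HUBER,0,.001,.001).ravel(); 
print('wrist gate front edge',l,'angle',np.arctan(l[1]/l[0]))
a=onz(T,(238,188),.267);b=onz(T,(264,239),.267);print('top',a,b,np.arctan((a-b)[1]/(a-b)[0]))
# distance of hinge guess from line
h=np.array([.731,-.002]); n=np.array([-l[1],l[0]]); print('hinge offset',n@(h-l[2:]))
th=np.arctan(l[1]/l[0])-.038; print(th,2*.258*np.sin(th/2))
# free edge measured along line from hinge
d=-l[:2]*np.sign(l[0]); hp=h-n*(n@(h-l[2:])); e=hp+.258*d; j=h-.261*np.array([np.cos(.038),np.sin(.038)]); print(e,j,np.linalg.norm(e-j))
# bolt: stub axis and strap left edge, strap front z~.236
for t,st in (('w3',(281,455)),('w8',(281,318))):
    k=load(t); print(t,[np.round(onz(k,(x,240),.236),4) for x in st], np.linalg.norm(onz(k,(st[0],240),.236)-onz(k,(st[1],240),.236)))
# nose vs
print(onz(c,(70,185),.236))
o=robot.observe();print(o['qvel'].round(4),o['contact_force'])
E
```

```text
wrist gate front edge [ 0.9258454  0.3779026  0.5591221 -0.0697272] angle 0.38752985
top [ 0.64174926 -0.03091087  0.267     ] [ 0.52303647 -0.0892595   0.267     ] 0.45683327283944153
hinge offset -0.0022481903417481833
0.34952986 0.08972035
[ 0.4912823  -0.09741739] [ 0.47018842 -0.01191561] 0.08806534614596051
w3 [array([ 0.5259, -0.046 ,  0.236 ]), array([ 0.6051, -0.0425,  0.236 ])] 0.07936419380128434
w8 [array([ 0.6024, -0.0985,  0.236 ]), array([ 0.6188, -0.0912,  0.236 ])] 0.017966813302273815
[ 0.50190539 -0.11345404  0.236     ]
[-0.0014  0.0015 -0.001   0.0021 -0.0006 -0.0046] [-1.89224469  1.14837164 -5.42954226]
```

The gate stands about 88–107 mm open, depending on the view, and the bolt is about 50 mm drawn. I'll dwell to see whether anything creeps.

Request:
step_arm(moves=[[[0,0,0,0],[0,0,0,0],[0,0,0,0],[0,0,0,0],[0,0,0,0],[0,0,0,0],[0,0,0,0],[0,0,0,0]]])

```text
time: 10.0
tool_pos: [0.6104, -0.1152, 0.2287]
tool_rot: [3.141, -0.0, 1.99]
contact_force: [-1.3, 3.6, -6.2]
opening: 0.0146
```

```bash
python3 - <<'E'
from h import *
a=load('w8');c=snap('wrist','w9')
d=np.abs(np.array(a['frame']).astype(int)-np.array(c['frame']).astype(int)).max(2); print('wrist diff >40 px:',(d>40).sum())
A=load('scene0');s=snap('scene','s9')
d=np.abs(np.array(A['frame']).astype(int)-np.array(s['frame']).astype(int)).max(2)
m=(d>40).astype(np.uint8); n,_,st,_=cv2.connectedComponentsWithStats(cv2.dilate(m,np.ones((3,3))))
print([r.tolist() for r in st[1:] if r[4]>30])
o=robot.observe();print(o['time'],o['tool_pos'],o['contact_force'],o['opening'])
E
```

```text
wrist diff >40 px: 2309
[[150, 0, 34, 41, 966], [199, 0, 13, 11, 99], [131, 0, 228, 229, 18230], [139, 37, 37, 35, 769], [349, 200, 8, 27, 87], [310, 228, 13, 7, 55]]
10.1 [ 0.61040932 -0.11527688  0.22873186] [-1.69463096  3.03662034 -5.71235987] 0.014496448452169254
```

```bash
python3 - <<'E'
from h import *
c=load('w9')
g=cv2.GaussianBlur(cv2.cvtColor(np.array(c['frame']),cv2.COLOR_RGB2GRAY),(3,3),0).astype(float)
P=np.array([onz(c,(q,140+np.argmin(np.diff(g[140:165,q]))+.5),.267)[:2] for q in range(100,310,10)],np.float32)
l=cv2.fitLine(P,cv2.DIST_HUBER,0,.001,.001).ravel(); print(np.arctan(l[1]/l[0])-.038)
A=np.array(load('scene0')['frame']);B=np.array(load('s9')['frame'])
im=np.hstack([A[190:290,240:360],B[190:290,240:360]])[...,::-1]
cv2.imwrite('pics/cmp.png',cv2.resize(np.vstack([im]),None,fx=3.3,fy=3.3))
c2=snap('wrist','w10'); d=np.abs(np.array(c['frame']).astype(int)-np.array(c2['frame']).astype(int)).max(2); print((d>40).sum())
E
```

```text
0.35441905
0
```

View pics/cmp.png

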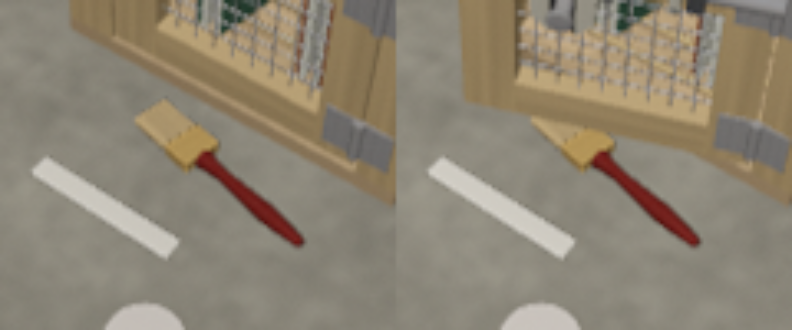

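View pics/w9.png

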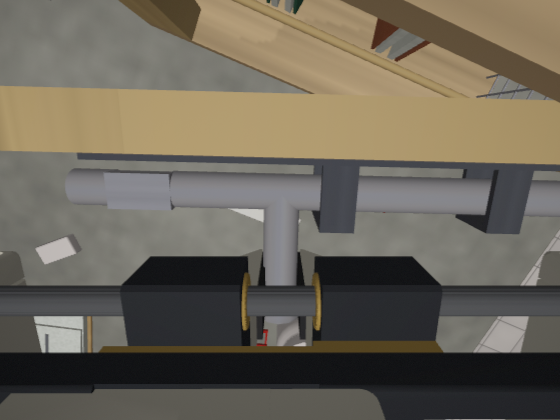

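The brush and bone folder haven't moved. Two wrist views in a row are identical, and the stub is still in the jaws (col 281) with the gate ajar. I'm handing in.

```bash
python3 -c "
from h import *
print(robot.hand_in())"
```

```text
the job is handed in; nothing more can be done
None
```

I lifted the bolt handle about 9 mm and drew the bolt about 50 mm clear of the keeper. I then swung the gate open along its hinge arc and handed in with the stub still in the jaws at a grip setting of 45 N.

**Last checks:**
- **Opening:** the wrist view gave a gate angle of about 0.35 rad, so about 90 mm open. A rougher top-view reading gave about 0.42 rad, about 107 mm. They disagree a little, but both are inside 70–130 mm. The gate's free edge itself was out of view, so the opening is worked out from the gate's top edge.
- **Bolt:** the tool moved about 49–50 mm along the bolt, against the 36 mm needed. The change in stub-to-strap distance gave about 61 mm, which is beyond the bolt's 55 mm travel, so I treated it as coarse.
- **Stillness:** two pictures in a row showed no change. An earlier pair, taken while the arm was still settling, did differ.
- **Forces:** tool force readings stayed around 7 N or less throughout. The keeper force can't be measured directly.
- **Other things on the bench:** the brush and bone folder look unmoved in the before/after pictures. The image comparison showed no change where the other things stand, except the weight on the roof. The arm's changed area overlaps it, so I saw it in place but did not measure it.

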